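# Load the sample vial and set the transport lock

## Robot

A 6-joint arm with a two-finger parallel gripper is mounted at the origin on a cart in front of the work surface, level with it; the furniture and walls round the work are solid. World frame = base frame: x ahead of the robot, y to its left, z up, the work surface at z = 0. Lengths are in m, angles in rad, forces in N, time in s.
With the tool pointing down it reaches from about 0.25 to 0.775 m from the base axis. Payload 8.9 kg.
Tool frame: the origin (TCP) lies on the mounting face of the last link; the fingertips stand 173 mm ahead of it and the grasp point (between the pads) lies 155 mm ahead of it; z points along the fingers, y is the line along which they close (so a half turn about z gives the same grasp; the last joint's range is limited). The gripper opens to 85 mm and grips with 20 to 120 N. Pads are 22 mm wide; open, the fingers measure 114 mm over their backs; the gripper's body (76 mm by 85 mm) begins 54 mm behind the grasp point. The pads swing forward as they close: fully open they stand 13 mm farther back than shut.
Start: joints at [-1.465, 0.291, -0.153, 1.127, 0, 1.431], TCP at [0.127, -0.509, 0.405] pointing down, gripper open.
Joint ranges: [-2.52, 2.52], [-0.91, 1.74], [-1.3, 1.37], [-1.96, 2.02], [-1.52, 1.47], [-3.14, 3.14]. Speed limits (rad/s): [2.22, 2.22, 2.79, 3.14, 3.14, 3.14].

## Interface

Orientations are given as a unit quaternion [w, x, y, z].
In Python, from cell import r gives the robot as it stands. The module is installed in compiled form; this text tells all that it offers.
- The arm moves only by the shell command python3 -m handwheel 'ROWS' [FORCE]. ROWS is JSON, a list of rows, each an object with "linear": the shift along the world's x, y, z each as a share of 0.02 m, from -1 to 1, a list of three; "yaw": the turn about the world's z as a share of 0.1 rad, from -1 to 1; "hand": the closure, from 0 (fully open) to 1 (shut). A call has 1 to 20 rows; each row shifts and turns the commanded pose from where the row before left it; what a row does not reach is not made up. A row lasts 1/12 s, in which the tool goes at most 41.7 mm and 7.16 degrees, less where a joint would pass 70% of its speed; a pose out of reach is approached as far as the arm can. A call with a number of a shift or a turn outside -1 to 1 is refused whole. A call with a gripper value outside its range is refused whole. The fingers move at their own pace and stop on an object; FORCE is the grip in N (left out, the last holds). Time passes only in rows, so rows that do not move let the fingers close. It gives the time, the measured TCP pose, the force, the opening and the grip force at its end, in the units of the state.
- r.sense(): the state, without advancing time (a new reading comes with each control period).
- r.capture(name): name is "scene" or "top" or "wrist"; returns (picture, depth): 384x512x3 uint8, red, green, blue; 384x512 float32, m along the optical axis (not along the pixel's ray), 0 where there is no reading.
- r.camera_params(name): a dict with "vertical_fov" (degrees; the focal length in pixels is half the picture's height over the tangent of half this angle, whatever the lens; pixels are square), "cx", "cy" (the principal point, pixels), "rvec" (rotation vector, rad) and "tvec" (3), from world to camera coordinates, as OpenCV has them; the wrist camera has in their place "hand_eye" (4x4, takes a point from camera to tool coordinates, whose origin is the TCP and whose axes are the flange's). Camera axes: x right, y down, z forward; pixel columns grow to the right and rows downward; lengths in m; the calibration is good to about 2 mm. A picture is of the moment at which its call begins: read the wrist's pose just before it. camera_params takes no time and is no camera call.
- r.job_done(): hands the job in; it is judged then, once.
The state is a dict: "clock": time; "qpos": joint angles; "dq": joint speeds; "joint_torque": joint torques, N m; "ee_pos": TCP position; "tcp_rot": TCP orientation; "wrist_force": force on the tool from outside, world axes, zero at the start; "torque": the same for the moment, N m; "opening": finger opening in m; "finger_force": force on a finger pad.
Only numpy, scipy, OpenCV 4.12 (cv2) and the standard library are available. Lean on these libraries where they do the work, as an engineer would, in place of code of your own. Each camera call takes 0.05 s, during which the arm holds its last target. There are 200 camera calls.

## Task

Slide the transport lock of the metal carrier right back to its open stop, then stand the taller of the two amber vials upright in the carrier's well, lowering it gently to the bottom rather than dropping it. Then slide the lock fully home to its closed stop, so that its fork holds the vial by the neck, and let go. Do not lay the tall vial over, and leave the shorter vial standing where it is.

Things in the scene. Friction and masses are not known exactly. Their poses are not given: they have to be found in the camera images.
- carrier: Fixed aluminium block, 90 (x) x 200 (y) x 62 mm tall, one round well near its -y end, sliding lock on top. Origin: centre of its underside, on the bench; own y along the slide, z up. Two steel rails (y -15 to 97, x +-36 mm) rise to z 80 mm; two thin cross straps at y -9 and 89 mm (stops for the grip's foot) reach z 84 mm.
- well_floor (a point): Centre of the flat floor of the carrier's well (carrier frame x 0, y -65, z 10 mm). The well is 38 mm wide and 52 mm deep, its mouth at z 62 mm with a 4 mm chamfer. A vial stands on this point; axes as the carrier's.
- lock (a joint): Lock travel in m along the carrier's own y: 0 = closed stop (fork round the neck of the vial in the well), 0.060 = open stop (well clear). Stays where left; friction about 2.5 N. The lock is a flat steel fork 60 mm wide, at z 73 to 79 mm in the carrier frame, with a 26 mm slot open to -y; tine tips at carrier y = -78.5 mm + travel. No vial can enter the well under the fork.
- lock_grip (a point): Point on the lock's upright black grip, 16 mm below its top and on its centre line (carrier frame x 0, y 10 mm + travel, z 108 mm). The grip is 32 mm (carrier x) x 16 mm (carrier y, along the slide), from z 84 to 124 mm; under it a foot 44 x 30 mm, z 79 to 84 mm. Axes as the carrier's.
- tall_vial: The taller amber vial with a white cap, 100 mm tall, standing on the bench. Origin: centre of its underside, z up its axis. Glass 32 mm in diameter up to 60 mm (foot rim bevelled 2.5 mm, top 5 mm a shoulder), neck 18 mm in diameter from 60 to 76 mm, cap 30 mm in diameter from 76 to 100 mm. About 90 g.
- short_vial: The shorter amber vial with the same cap, 75 mm tall (glass to 35 mm, neck to 51 mm, cap 51 to 75 mm), 32 mm in diameter, standing on the bench. Origin: centre of its underside, z up. Not to be moved.
Things that resemble listed ones, but are neither listed nor needed, are in the scene too. Of the things that look like the carrier, the larger one is meant.

How it is judged:
By the outcome, as a careful person would: the job done as asked, in the order asked, and still so for the second after the job is handed in, with the robot touching nothing.
It also fails if it takes over 67 s, if anything falls off the work surface, if the arm or the gripper's body presses on something with over 40 N, if the wrist force passes 120 N, or if a joint passes its speed limit or range.

## Working session

There is one attempt and no reset: what is moved stays moved. The work goes in short steps, Python scripts to look and compute and a shell command to move; the robot and the scene stay as the last step left them, time stands still between calls to the robot, and variables do not carry over. Pictures are saved under pics/ and viewed, at most 10 in all, crops included, and the job is handed in when it is done.

```bash
mkdir -p pics
cat > h.py <<'E'
import numpy as np, cv2
from cell import r
def save(n,im): cv2.imwrite(f'pics/{n}.png',im[:,:,::-1])
def cam(n,tcp=None):
    p=r.camera_params(n); f=192/np.tan(np.radians(p['vertical_fov'])/2)
    if 'rvec' in p:
        R=cv2.Rodrigues(np.array(p['rvec'],float))[0]; t=np.array(p['tvec'],float).ravel()
        return f,p['cx'],p['cy'],R.T,-R.T@t
    from scipy.spatial.transform import Rotation as Ro
    s=tcp; q=s['tcp_rot']; Rt=Ro.from_quat([q[1],q[2],q[3],q[0]]).as_matrix(); H=np.array(p['hand_eye'])
    return f,p['cx'],p['cy'],Rt@H[:3,:3],Rt@H[:3,3]+np.array(s['ee_pos'])
def ray(c,u,v):
    f,cx,cy,R,o=c; return o,R@np.array([(u-cx)/f,(v-cy)/f,1.])
def onz(c,u,v,z):
    o,d=ray(c,u,v); return o+d*(z-o[2])/d[2]
def cloud(c,D):
    f,cx,cy,R,o=c; v,u=np.mgrid[:384,:512]
    P=np.stack([(u-cx)/f*D,(v-cy)/f*D,D],-1)@R.T+o; P[D==0]=np.nan; return P
E
python3 - <<'E'
from h import *
s=r.sense();print(s)
for n in('scene','top'):
    im,D=r.capture(n);save(n,im);np.savez(f'{n}.npz',im=im,D=D);c=cam(n);print(n,c)
a,b=[cv2.imread(f'pics/{n}.png') for n in('scene','top')]
cv2.imwrite('pics/both.png',cv2.resize(np.vstack([a,b]),None,fx=.78,fy=.78))
E
```

```text
{'clock': 0.0, 'qpos': array([-1.46528051e+00,  2.91264261e-01, -1.54155438e-01,  1.12671497e+00,
        2.68976617e-05,  1.43147863e+00]), 'dq': array([ 3.70271697e-04, -1.52351863e-04, -1.33638424e-03,  8.77995931e-04,
       -3.75671439e-05, -1.04866778e-03]), 'joint_torque': array([-1.74671645e-04, -5.37141967e+01,  3.31370330e+01,  1.61605520e-02,
       -1.90400306e-04,  1.57495787e-06]), 'ee_pos': array([ 0.12723146, -0.50911247,  0.40412962]), 'tcp_rot': array([-6.68847036e-04,  9.92516200e-01,  1.22111195e-01,  2.47559698e-05]), 'wrist_force': array([-1.26610323, -0.32722548,  0.01129934]), 'torque': array([ 0.01619868, -0.00987453, -0.03792835]), 'finger_force': 0.0, 'opening': 0.08556850059525496}
scene (np.float64(479.32087734092505), 256.12112246394656, 188.47666408872624, array([[-0.59000668, -0.63850196,  0.49417341],
       [-0.80738053,  0.47064326, -0.35585335],
       [-0.00536633, -0.60894184, -0.79319672]]), array([-0.03744421,  0.5038973 ,  0.98977537]))
top (np.float64(394.8292854356547), 252.69485725187786, 196.0072173750526, array([[-0.01366417, -0.99583721,  0.09011957],
       [-0.99969819,  0.01544595,  0.01910354],
       [-0.020416  , -0.08983134, -0.99574772]]), array([0.46414411, 0.06437113, 1.07311383]))
```

View pics/scene.png

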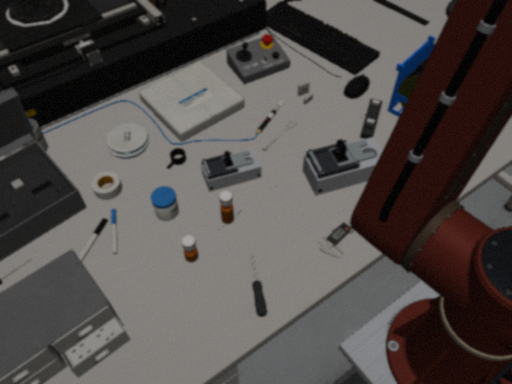

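View pics/top.png

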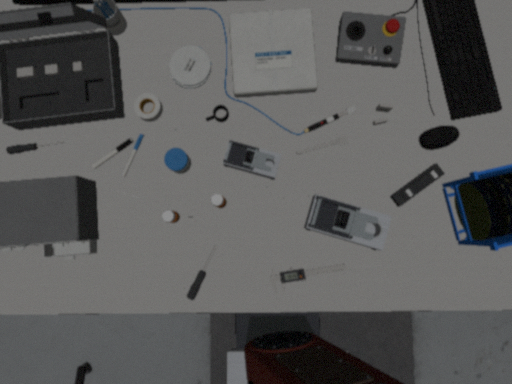

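The top view shows two amber vials, at (218,200) and (170,216), which the scene view shows at (227,207) and (190,247). It also shows two carrier-like blocks: (347,222), which is larger, and (251,160), which is smaller. Next I'll measure heights and sizes and take one enlarged crop.

Run:
```python
from h import *
z=np.load('top.npz');im,D=z['im'],z['D'];c=cam('top');P=cloud(c,D)
print('bench z',np.nanmedian(P[240:260,100:180,2]))
def blob(name,x0,x1,y0,y1,zmin,zmax):
    Q=P[y0:y1,x0:x1]; m=((Q[...,2]>zmin)&(Q[...,2]<zmax))
    vs,us=np.nonzero(m); q=Q[m]
    if len(q)<3: print(name,'none');return
    rc=cv2.minAreaRect(q[:,:2].astype(np.float32)*1000)
    print(name,len(q),'mean',q.mean(0).round(4),'zmax',q[:,2].max().round(4),'rect',np.round(rc[0],1),np.round(rc[1],1),round(rc[2],1))
blob('vA',200,236,183,218,.03,.2); blob('vB',155,188,200,232,.03,.2)
blob('vAcap',200,236,183,218,.09,.2); blob('vBcap',155,188,200,232,.065,.2)
for b in((295,400,188,258),(215,290,135,185)):
    for lo,hi in((.03,.068),(.03,.2),(.095,.2),(.115,.2)): blob((b[0],lo,hi),*b,lo,hi)
# white caps by colour in both
for n,bx in(('top',(155,240,180,235)),('scene',(175,245,180,270))):
    z=np.load(n+'.npz');im=z['im'];x0,x1,y0,y1=bx
    if n=='top': t=im
    h=cv2.cvtColor(im,cv2.COLOR_RGB2HSV)
    cc=cam(n);PP=cloud(cc,z['D'])
a=cv2.resize(im[120:290,160:400],None,fx=2.5,fy=2.5,interpolation=cv2.INTER_CUBIC)
b=cv2.resize(t[120:260,150:400],(600,336),interpolation=cv2.INTER_CUBIC)
z=np.load('scene.npz');s=z['im'][130:270,170:400]
s=cv2.resize(s,(460,280),interpolation=cv2.INTER_CUBIC);
out=np.zeros((600,600,3),np.uint8);out[:300,:]=cv2.resize(t[125:255,150:410],(600,300),interpolation=cv2.INTER_CUBIC);out[300:,:]=cv2.resize(z['im'][135:265,155:415],(600,300),interpolation=cv2.INTER_CUBIC)
save('crop',cv2.convertScaleAbs(out,alpha=1.5))
```

```text
bench z 0.0006332996804845337
vA 152 mean [0.5428 0.171  0.0907] zmax 0.1043 rect [543.8 172.3] [28.9 29.3] 87.7
vB 151 mean [0.5062 0.2978 0.0668] zmax 0.0796 rect [507.1 299.2] [29.  28.9] 42.7
vAcap 117 mean [0.5444 0.1728 0.1004] zmax 0.1043 rect [544.8 172.9] [27.7 27.3] 88.0
vBcap 113 mean [0.5064 0.3001 0.0752] zmax 0.0796 rect [506.7 299.8] [28.5 27.5] 41.5
(295, 0.03, 0.068) 943 mean [ 0.4713 -0.1873  0.0605] zmax 0.068 rect [ 485.3 -158.9] [201.1  90.8] 72.7
(295, 0.03, 0.2) 2770 mean [ 0.4851 -0.1525  0.0744] zmax 0.1295 rect [ 485.3 -158.9] [201.1  90.8] 72.7
(295, 0.095, 0.2) 119 mean [ 0.4923 -0.1343  0.1205] zmax 0.1295 rect [ 492.3 -135.7] [16.7 32.1] 71.0
(295, 0.115, 0.2) 97 mean [ 0.4922 -0.1356  0.1238] zmax 0.1295 rect [ 492.2 -136.1] [15.9 32.1] 71.0
(215, 0.03, 0.068) 1258 mean [0.6534 0.0876 0.0528] zmax 0.0664 rect [655.8  86.1] [144.3  65.5] 73.2
(215, 0.03, 0.2) 1308 mean [0.6535 0.0877 0.0541] zmax 0.0931 rect [655.8  86.1] [144.3  65.5] 73.2
(215, 0.095, 0.2) none
(215, 0.115, 0.2) none
```

View pics/crop.png

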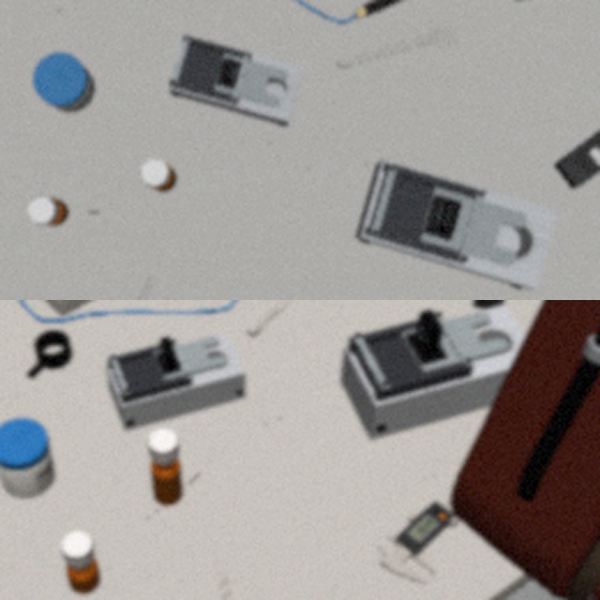

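Candidates, all in top-view pixels:
- **Vials:** (218,200) has its cap top at z≈0.101, so it is the tall one. (170,216) is at ≈0.076, so it is the short one.
- **Carriers:** (347,222) measures 201×91 mm and matches the carrier. (251,160) measures 144×66 mm and is the decoy.

The crop confirms both choices.

The carrier's centre is (0.4853,-0.1589), with its y axis at 72.7° in world. The lock is about 14 mm open. I'll move above the grip with the fingers closing along carrier x.

```bash
python3 -m handwheel '[{"linear":[0.96,0.98,-0.1],"yaw":0.54,"hand":0},{"linear":[0.96,0.98,-0.1],"yaw":0.54,"hand":0},{"linear":[0.96,0.98,-0.1],"yaw":0.54,"hand":0},{"linear":[0.96,0.98,-0.1],"yaw":0.54,"hand":0},{"linear":[0.96,0.98,-0.1],"yaw":0.54,"hand":0},{"linear":[0.96,0.98,-0.1],"yaw":0.54,"hand":0},{"linear":[0.96,0.98,-0.1],"yaw":0.54,"hand":0},{"linear":[0.96,0.98,-0.1],"yaw":0.54,"hand":0},{"linear":[0.96,0.98,-0.1],"yaw":0.54,"hand":0},{"linear":[0.96,0.98,-0.1],"yaw":0.54,"hand":0},{"linear":[0.96,0.98,-0.1],"yaw":0.54,"hand":0},{"linear":[0.96,0.98,-0.1],"yaw":0.54,"hand":0},{"linear":[0.96,0.98,-0.1],"yaw":0.54,"hand":0},{"linear":[0.96,0.98,-0.1],"yaw":0.54,"hand":0},{"linear":[0.96,0.98,-0.1],"yaw":0.54,"hand":0},{"linear":[0.96,0.98,-0.1],"yaw":0.54,"hand":0},{"linear":[0.96,0.98,-0.1],"yaw":0.54,"hand":0},{"linear":[0.96,0.98,-0.1],"yaw":0.54,"hand":0},{"linear":[0.96,0.98,-0.1],"yaw":0.54,"hand":0},{"linear":[0,0,0],"yaw":0,"hand":0}]' 40
python3 - <<'E'
from h import *
s=r.sense();im,D=r.capture('wrist');c=cam('wrist',s);P=cloud(c,D);np.savez('w1.npz',im=im,D=D);save('w1',im)
import math
from scipy.spatial.transform import Rotation as Ro
q=s['tcp_rot'];R=Ro.from_quat([q[1],q[2],q[3],q[0]]).as_matrix()
print(s['ee_pos'],'tool x deg',math.degrees(math.atan2(R[1,0],R[0,0])),s['qpos'].round(2),'tilt z',R[:,2].round(3))
d=np.linalg.norm(P[...,:2]-[.4922,-.1359],axis=-1)<.14
for lo,hi,nm in((.03,.09,'block'),(.112,.135,'grip')):
    m=d&(P[...,2]>lo)&(P[...,2]<hi);q=P[m]
    if len(q): 
        rc=cv2.minAreaRect(q[:,:2].astype(np.float32)*1000);print(nm,len(q),np.median(q,0).round(4),np.round(rc[0],1),np.round(rc[1],1),round(rc[2],1))
E
```

```text
clock: 1.77
ee_pos: [0.4942, -0.1342, 0.366]
tcp_rot: [-0.0, 0.803, 0.596, 0.001]
wrist_force: [-0.2, -0.1, 0.3]
opening: 0.0853
finger_force: 0.0
[ 0.49417983 -0.13418849  0.36602286] tool x deg 73.17902653263424 [-0.41  0.29 -0.26  1.02  0.    1.46] tilt z [ 0.     0.001 -1.   ]
block 16016 [ 0.4924 -0.1319  0.0741] [ 486.8 -160.2] [200.3  90.3] 72.6
grip 932 [ 0.4945 -0.1356  0.1235] [ 493.9 -137.1] [15.7 31.8] 72.2
```

View pics/w1.png

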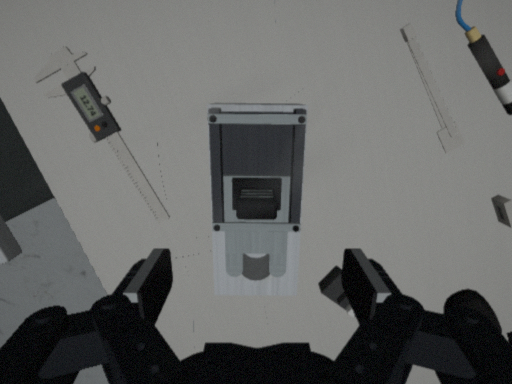

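The wrist view agrees with the top view to about 2 mm: grip at pixel (257,200) and well at (257,265). I'll descend on the grip and close.

```bash
python3 -m handwheel '[{"linear":[-0.05,-0.12,-0.8],"yaw":-0.1,"hand":0},{"linear":[0,0,-0.9],"yaw":0,"hand":0},{"linear":[0,0,-0.9],"yaw":0,"hand":0},{"linear":[0,0,-0.9],"yaw":0,"hand":0},{"linear":[0,0,-0.8],"yaw":0,"hand":0},{"linear":[0,0,-0.5],"yaw":0,"hand":0},{"linear":[0,0,-0.3],"yaw":0,"hand":0},{"linear":[0,0,0],"yaw":0,"hand":0.5},{"linear":[0,0,0],"yaw":0,"hand":1},{"linear":[0,0,0],"yaw":0,"hand":1},{"linear":[0,0,0],"yaw":0,"hand":1},{"linear":[0,0,0],"yaw":0,"hand":1},{"linear":[0,0,0],"yaw":0,"hand":1},{"linear":[0,0,0],"yaw":0,"hand":1},{"linear":[0,0,0],"yaw":0,"hand":1},{"linear":[0,0,0],"yaw":0,"hand":1}]' 30
```

```text
clock: 3.15
ee_pos: [0.4917, -0.1396, 0.2657]
tcp_rot: [0.001, 0.808, 0.59, 0.001]
wrist_force: [1.4, -1.5, 5.9]
opening: 0.0314
finger_force: 32.8
```

```bash
python3 -m handwheel '[{"linear":[0.06,0.19,0],"yaw":0,"hand":1},{"linear":[0.06,0.19,0],"yaw":0,"hand":1},{"linear":[0.06,0.19,0],"yaw":0,"hand":1},{"linear":[0.06,0.19,0],"yaw":0,"hand":1},{"linear":[0.06,0.19,0],"yaw":0,"hand":1},{"linear":[0.06,0.19,0],"yaw":0,"hand":1},{"linear":[0.06,0.19,0],"yaw":0,"hand":1},{"linear":[0.06,0.19,0],"yaw":0,"hand":1},{"linear":[0.06,0.19,0],"yaw":0,"hand":1},{"linear":[0.06,0.19,0],"yaw":0,"hand":1},{"linear":[0.06,0.19,0],"yaw":0,"hand":1},{"linear":[0,0,0],"yaw":0,"hand":1}]'
```

```text
clock: 4.15
ee_pos: [0.5049, -0.0974, 0.2657]
tcp_rot: [0.001, 0.808, 0.59, 0.001]
wrist_force: [1.5, -0.1, 7.7]
opening: 0.0317
finger_force: 33.0
```

```bash
python3 -m handwheel '[{"linear":[0.03,0.1,0],"yaw":0,"hand":1},{"linear":[0.03,0.1,0],"yaw":0,"hand":1},{"linear":[0,0,0],"yaw":0,"hand":1},{"linear":[0,0,0],"yaw":0,"hand":1}]'
python3 - <<'E'
from h import *
im,D=r.capture('top');P=cloud(cam('top'),D)
E
```

```text
clock: 4.48
ee_pos: [0.5059, -0.0943, 0.2657]
tcp_rot: [0.002, 0.808, 0.589, -0.0]
wrist_force: [-0.4, -6.0, 6.6]
opening: 0.0314
finger_force: 33.0
```

```bash
python3 -m handwheel '[{"linear":[0.03,0.1,0],"yaw":0,"hand":1},{"linear":[0.03,0.1,0],"yaw":0,"hand":1},{"linear":[0,0,0],"yaw":0,"hand":1},{"linear":[0,0,0],"yaw":0,"hand":1}]'
```

```text
clock: 4.87
ee_pos: [0.5065, -0.0927, 0.2657]
tcp_rot: [0.004, 0.809, 0.588, -0.003]
wrist_force: [-7.1, -23.9, 6.6]
opening: 0.0317
finger_force: 33.1
```

The force jumped to 25 N, so the lock is at its open stop. I'll release, rise and check.

```bash
python3 -m handwheel '[{"linear":[-0.03,-0.1,0],"yaw":0,"hand":0},{"linear":[0,0,0],"yaw":0,"hand":0},{"linear":[0,0,0],"yaw":0,"hand":0},{"linear":[0,0,0],"yaw":0,"hand":0},{"linear":[0,0,0],"yaw":0,"hand":0},{"linear":[0,0,0.4],"yaw":0,"hand":0},{"linear":[0,0,1],"yaw":0,"hand":0},{"linear":[0,0,1],"yaw":0,"hand":0},{"linear":[0,0,1],"yaw":0,"hand":0},{"linear":[0,0,1],"yaw":0,"hand":0},{"linear":[-0.1,-1,1],"yaw":0,"hand":0},{"linear":[-0.3,-1,0],"yaw":0,"hand":0},{"linear":[-0.3,-1,0],"yaw":0,"hand":0},{"linear":[0,0,0],"yaw":0,"hand":0},{"linear":[0,0,0],"yaw":0,"hand":0},{"linear":[0,0,0],"yaw":0,"hand":0}]'
cat > look.py <<'E'
from h import *
import sys
s=r.sense();im,D=r.capture('wrist');c=cam('wrist',s);P=cloud(c,D);save(sys.argv[1],im);np.savez(sys.argv[1]+'.npz',im=im,D=D,P=P)
print(s['ee_pos'].round(4))
C=np.array([.486,-.1595])
d=np.linalg.norm(P[...,:2]-C,axis=-1)<.125
for lo,hi,nm in((.03,.092,'block'),(.112,.135,'grip')):
    m=d&(P[...,2]>lo)&(P[...,2]<hi);m=cv2.erode(m.astype(np.uint8),np.ones((2,2)))>0;q=P[m]
    if len(q):
        rc=cv2.minAreaRect(q[:,:2].astype(np.float32)*1000);print(nm,len(q),np.median(q,0).round(4),np.round(rc[0],1),np.round(rc[1],1),round(rc[2],1))
# well floor points: deep pixels inside the block near well
a=np.radians(72.6);e=np.array([np.cos(a),np.sin(a)])
m=(np.linalg.norm(P[...,:2]-(C-.065*e),axis=-1)<.03)&(P[...,2]>.004)&(P[...,2]<.02);q=P[m]
if len(q)>20:
    (x,y),R=cv2.minEnclosingCircle(q[:,:2].astype(np.float32)*1000);print('well floor',len(q),x,y,R,np.median(q[:,2]))
E
python3 look.py w2
```

```text
clock: 6.2
ee_pos: [0.492, -0.1512, 0.3729]
tcp_rot: [-0.0, 0.808, 0.589, 0.0]
wrist_force: [-0.4, 0.6, 0.0]
opening: 0.0856
finger_force: 0.0
[ 0.492  -0.1512  0.3729]
block 15623 [ 0.4901 -0.1452  0.0785] [ 487.1 -160.9] [199.5  89.3] 72.7
grip 930 [ 0.5082 -0.0933  0.1237] [508.1 -93.7] [16.  30.8] 72.2
well floor 294 464.4909973144531 -230.63143920898438 16.956031799316406 0.010408486321832694
```

View pics/w2.png

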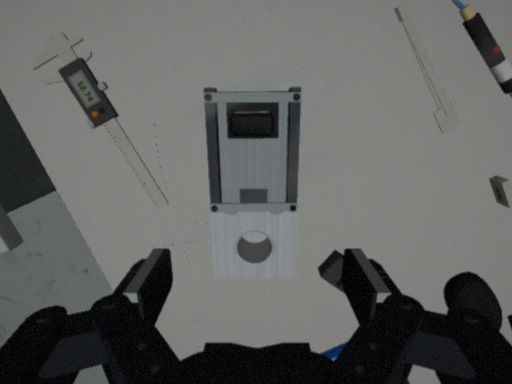

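The grip is now 70.4 mm along carrier y, which means 60 mm of travel: the lock is open and the well at (254,247) is clear. Next is the tall vial, at the same yaw.

```bash
python3 -m handwheel '[{"linear":[0.15,0.95,0],"yaw":0,"hand":0},{"linear":[0.15,0.95,0],"yaw":0,"hand":0},{"linear":[0.15,0.95,0],"yaw":0,"hand":0},{"linear":[0.15,0.95,0],"yaw":0,"hand":0},{"linear":[0.15,0.95,0],"yaw":0,"hand":0},{"linear":[0.15,0.95,0],"yaw":0,"hand":0},{"linear":[0.15,0.95,0],"yaw":0,"hand":0},{"linear":[0.15,0.95,0],"yaw":0,"hand":0},{"linear":[0.15,0.95,0],"yaw":0,"hand":0},{"linear":[0.15,0.95,0],"yaw":0,"hand":0},{"linear":[0.15,0.95,0],"yaw":0,"hand":0},{"linear":[0.15,0.95,0],"yaw":0,"hand":0},{"linear":[0.15,0.95,0],"yaw":0,"hand":0},{"linear":[0.15,0.95,0],"yaw":0,"hand":0},{"linear":[0.15,0.95,0],"yaw":0,"hand":0},{"linear":[0.15,0.95,0],"yaw":0,"hand":0},{"linear":[0.15,0.95,0],"yaw":0,"hand":0},{"linear":[0,0,0],"yaw":0,"hand":0},{"linear":[0,0,0],"yaw":0,"hand":0},{"linear":[0,0,0],"yaw":0,"hand":0}]'
python3 - <<'E'
from h import *
s=r.sense();im,D=r.capture('wrist');P=cloud(cam('wrist',s),D)
for nm,C,lo,hi in(('tall cap',[.5445,.1728],.09,.12),('short cap',[.5066,.2998],.065,.09)):
    m=(np.linalg.norm(P[...,:2]-C,axis=-1)<.035)&(P[...,2]>lo)&(P[...,2]<hi);q=P[m]
    if len(q)>10:
        (x,y),R=cv2.minEnclosingCircle(q[:,:2].astype(np.float32)*1000);print(nm,len(q),x,y,R,np.median(q[:,2]),q.mean(0))
print(s['ee_pos'])
E
```

```text
clock: 7.92
ee_pos: [0.5427, 0.1717, 0.3725]
tcp_rot: [-0.0, 0.807, 0.59, -0.0]
wrist_force: [0.1, -0.4, 0.2]
opening: 0.0856
finger_force: 0.0
tall cap 957 546.28369140625 172.39068603515625 15.23662281036377 0.09979903125863432 [0.5465827  0.17360668 0.09944601]
short cap 1179 508.64501953125 299.22064208984375 15.222641944885254 0.07487891903447896 [0.50916087 0.29907178 0.074555  ]
[0.54268009 0.17169146 0.37251876]
```

```bash
python3 -m handwheel '[{"linear":[0.12,0.02,-0.8],"yaw":0,"hand":0},{"linear":[0,0,-0.9],"yaw":0,"hand":0},{"linear":[0,0,-0.9],"yaw":0,"hand":0},{"linear":[0,0,-0.9],"yaw":0,"hand":0},{"linear":[0,0,-0.9],"yaw":0,"hand":0},{"linear":[0,0,-0.9],"yaw":0,"hand":0},{"linear":[0,0,-0.7],"yaw":0,"hand":0},{"linear":[0,0,-0.4],"yaw":0,"hand":0},{"linear":[0,0,0],"yaw":0,"hand":0},{"linear":[0,0,0],"yaw":0,"hand":0},{"linear":[0,0,0],"yaw":0,"hand":0.5},{"linear":[0,0,0],"yaw":0,"hand":0.6},{"linear":[0,0,0],"yaw":0,"hand":0.7},{"linear":[0,0,0],"yaw":0,"hand":0.8},{"linear":[0,0,0],"yaw":0,"hand":1},{"linear":[0,0,0],"yaw":0,"hand":1},{"linear":[0,0,0],"yaw":0,"hand":1},{"linear":[0,0,0],"yaw":0,"hand":1}]' 30
```

```text
clock: 9.47
ee_pos: [0.5456, 0.1719, 0.2452]
tcp_rot: [0.0, 0.808, 0.589, 0.0]
wrist_force: [-1.2, 0.7, 6.1]
opening: 0.0292
finger_force: 29.6
```

```bash
python3 -m handwheel '[{"linear":[0,0,0.3],"yaw":0,"hand":1},{"linear":[0,0,0.7],"yaw":0,"hand":1},{"linear":[0,0,0.9],"yaw":0,"hand":1},{"linear":[0,0,0.9],"yaw":0,"hand":1},{"linear":[0,0,0.9],"yaw":0,"hand":1},{"linear":[0,0,0.9],"yaw":0,"hand":1},{"linear":[0,0,0.9],"yaw":0,"hand":1},{"linear":[0,0,0.9],"yaw":0,"hand":1},{"linear":[0,0,0.7],"yaw":0,"hand":1},{"linear":[0,0,0.4],"yaw":0,"hand":1},{"linear":[0,0,0],"yaw":0,"hand":1},{"linear":[0,0,0],"yaw":0,"hand":1}]'
python3 -m handwheel '[{"linear":[-0.1,-0.5,0],"yaw":0,"hand":1},{"linear":[-0.2,-1,0],"yaw":0,"hand":1},{"linear":[-0.2,-1,0],"yaw":0,"hand":1},{"linear":[-0.2,-1,0],"yaw":0,"hand":1},{"linear":[-0.2,-1,0],"yaw":0,"hand":1},{"linear":[-0.2,-1,0],"yaw":0,"hand":1},{"linear":[-0.2,-1,0],"yaw":0,"hand":1},{"linear":[-0.2,-1,0],"yaw":0,"hand":1},{"linear":[-0.2,-1,0],"yaw":0,"hand":1},{"linear":[-0.2,-1,0],"yaw":0,"hand":1},{"linear":[-0.2,-1,0],"yaw":0,"hand":1},{"linear":[-0.2,-1,0],"yaw":0,"hand":1},{"linear":[-0.2,-1,0],"yaw":0,"hand":1},{"linear":[-0.2,-1,0],"yaw":0,"hand":1},{"linear":[-0.2,-1,0],"yaw":0,"hand":1},{"linear":[-0.2,-1,0],"yaw":0,"hand":1},{"linear":[-0.2,-1,0],"yaw":0,"hand":1},{"linear":[-0.2,-1,0],"yaw":0,"hand":1},{"linear":[-0.2,-0.9,0],"yaw":0,"hand":1},{"linear":[-0.1,-0.6,0],"yaw":0,"hand":1}]'
python3 -m handwheel '[{"linear":[0,0,0],"yaw":0,"hand":1},{"linear":[0,0,0],"yaw":0,"hand":1},{"linear":[0,0,0],"yaw":0,"hand":1}]'
```

```text
clock: 10.47
ee_pos: [0.5454, 0.1718, 0.3945]
tcp_rot: [-0.0, 0.808, 0.589, -0.0]
wrist_force: [0.5, 0.4, -1.7]
opening: 0.0293
finger_force: 29.7
clock: 12.13
ee_pos: [0.4683, -0.2098, 0.3937]
tcp_rot: [-0.001, 0.808, 0.589, -0.001]
wrist_force: [0.9, 0.3, -1.0]
opening: 0.0289
finger_force: 29.7
clock: 12.38
ee_pos: [0.4693, -0.2077, 0.3943]
tcp_rot: [-0.001, 0.808, 0.589, -0.0]
wrist_force: [0.0, -0.5, -0.2]
opening: 0.0293
finger_force: 29.7
```

```bash
python3 -m handwheel '[{"linear":[-0.06,-0.36,0],"yaw":0,"hand":1},{"linear":[-0.06,-0.36,-0.5],"yaw":0,"hand":1},{"linear":[0,0,-0.9],"yaw":0,"hand":1},{"linear":[0,0,-0.9],"yaw":0,"hand":1},{"linear":[0,0,-0.9],"yaw":0,"hand":1},{"linear":[0,0,-0.5],"yaw":0,"hand":1},{"linear":[0,0,0],"yaw":0,"hand":1},{"linear":[0,0,0],"yaw":0,"hand":1},{"linear":[0,0,0],"yaw":0,"hand":1}]'
python3 - <<'E'
from h import *
im,D=r.capture('wrist');im2,_=r.capture('scene')
save('hold',np.vstack([cv2.resize(im[150:,100:400],(600,468))[:300],cv2.resize(im2[100:250,250:450],(600,300))]))
E
```

```text
clock: 13.13
ee_pos: [0.4674, -0.2228, 0.3214]
tcp_rot: [0.001, 0.808, 0.59, 0.0]
wrist_force: [0.2, -0.4, -0.1]
opening: 0.029
finger_force: 29.8
```

View pics/hold.png

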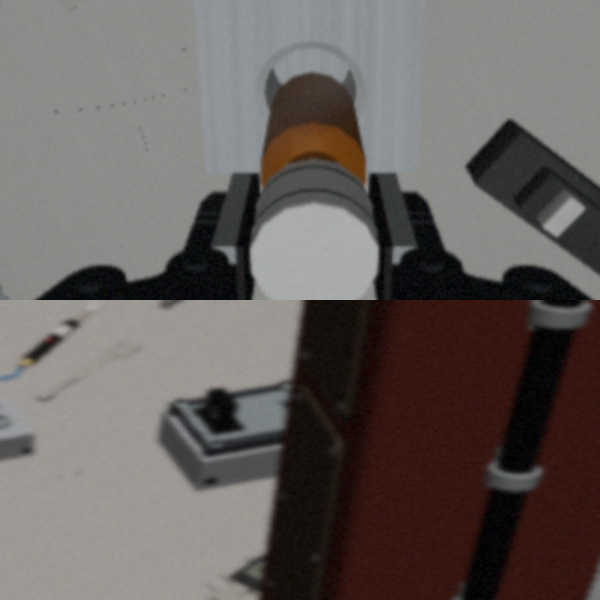

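The vial hangs upright and is aligned laterally with the well mouth at crop pixel (312,85). I'll lower it in stages and watch the force.

```bash
python3 -m handwheel '[{"linear":[0,0,-0.3],"yaw":0,"hand":1},{"linear":[0,0,-0.3],"yaw":0,"hand":1},{"linear":[0,0,-0.3],"yaw":0,"hand":1},{"linear":[0,0,-0.3],"yaw":0,"hand":1},{"linear":[0,0,-0.3],"yaw":0,"hand":1},{"linear":[0,0,-0.3],"yaw":0,"hand":1},{"linear":[0,0,0],"yaw":0,"hand":1},{"linear":[0,0,0],"yaw":0,"hand":1}]'
```

```text
clock: 13.9
ee_pos: [0.4669, -0.2224, 0.2842]
tcp_rot: [-0.0, 0.808, 0.589, -0.0]
wrist_force: [0.1, 0.6, -1.2]
opening: 0.0293
finger_force: 29.8
```

Bottom of the vial at about 0.039, inside the well with no contact. I have about 29 mm to go.

```bash
python3 -m handwheel '[{"linear":[0,0,-0.25],"yaw":0,"hand":1},{"linear":[0,0,-0.25],"yaw":0,"hand":1},{"linear":[0,0,-0.25],"yaw":0,"hand":1},{"linear":[0,0,-0.25],"yaw":0,"hand":1},{"linear":[0,0,-0.15],"yaw":0,"hand":1},{"linear":[0,0,-0.1],"yaw":0,"hand":1},{"linear":[0,0,0],"yaw":0,"hand":1},{"linear":[0,0,0],"yaw":0,"hand":1}]'; python3 -m handwheel '[{"linear":[0,0,-0.05],"yaw":0,"hand":1},{"linear":[0,0,-0.05],"yaw":0,"hand":1},{"linear":[0,0,-0.05],"yaw":0,"hand":1},{"linear":[0,0,0],"yaw":0,"hand":1},{"linear":[0,0,0],"yaw":0,"hand":1}]'
```

```text
clock: 14.57
ee_pos: [0.4671, -0.2226, 0.2597]
tcp_rot: [-0.0, 0.808, 0.589, -0.0]
wrist_force: [0.2, 0.7, -1.8]
opening: 0.029
finger_force: 29.8
clock: 14.98
ee_pos: [0.467, -0.2226, 0.2567]
tcp_rot: [-0.0, 0.808, 0.589, -0.0]
wrist_force: [0.0, 0.3, -0.1]
opening: 0.0293
finger_force: 29.8
```

```bash
python3 -m handwheel '[{"linear":[0,0,-0.05],"yaw":0,"hand":1},{"linear":[0,0,-0.03],"yaw":0,"hand":1},{"linear":[0,0,0],"yaw":0,"hand":1},{"linear":[0,0,0],"yaw":0,"hand":1}]';  python3 -m handwheel '[{"linear":[0,0,-0.03],"yaw":0,"hand":1},{"linear":[0,0,-0.02],"yaw":0,"hand":1},{"linear":[0,0,0],"yaw":0,"hand":1},{"linear":[0,0,0],"yaw":0,"hand":1}]'
```

```text
clock: 15.32
ee_pos: [0.4671, -0.2226, 0.2553]
tcp_rot: [0.0, 0.808, 0.589, 0.0]
wrist_force: [-1.2, 0.2, 2.1]
opening: 0.0289
finger_force: 30.0
clock: 15.65
ee_pos: [0.4672, -0.2227, 0.2552]
tcp_rot: [0.001, 0.808, 0.589, 0.0]
wrist_force: [-3.3, 1.5, 13.7]
opening: 0.0288
finger_force: 31.3
```

The force rose at exactly the expected height, so the vial is on the floor. I'll relieve the load, release and rise.

```bash
python3 -m handwheel '[{"linear":[0,0,0.04],"yaw":0,"hand":1},{"linear":[0,0,0],"yaw":0,"hand":0.6},{"linear":[0,0,0],"yaw":0,"hand":0.5},{"linear":[0,0,0],"yaw":0,"hand":0.3},{"linear":[0,0,0],"yaw":0,"hand":0},{"linear":[0,0,0],"yaw":0,"hand":0},{"linear":[0,0,0],"yaw":0,"hand":0},{"linear":[0,0,0],"yaw":0,"hand":0},{"linear":[0,0,0.4],"yaw":0,"hand":0},{"linear":[0,0,0.9],"yaw":0,"hand":0},{"linear":[0,0,1],"yaw":0,"hand":0},{"linear":[0,0,1],"yaw":0,"hand":0},{"linear":[0,0,1],"yaw":0,"hand":0},{"linear":[0.2,0.7,1],"yaw":0,"hand":0},{"linear":[0.3,1,0.4],"yaw":0,"hand":0},{"linear":[0.3,0.9,0],"yaw":0,"hand":0},{"linear":[0.3,0.9,0],"yaw":0,"hand":0},{"linear":[0,0,0],"yaw":0,"hand":0},{"linear":[0,0,0],"yaw":0,"hand":0},{"linear":[0,0,0],"yaw":0,"hand":0}]'
cat >> look.py <<'E'
m=(np.linalg.norm(P[...,:2]-(C-.065*e),axis=-1)<.03)&(P[...,2]>.098)&(P[...,2]<.13);q=P[m]
if len(q)>20:
    (x,y),R=cv2.minEnclosingCircle(q[:,:2].astype(np.float32)*1000);print('cap',len(q),x,y,R,np.median(q[:,2]),q.mean(0))
E
python3 look.py w3
```

```text
clock: 17.32
ee_pos: [0.489, -0.1528, 0.3692]
tcp_rot: [0.0, 0.808, 0.59, -0.0]
wrist_force: [0.8, -0.2, 0.3]
opening: 0.0855
finger_force: 0.0
[ 0.489  -0.1528  0.3692]
block 15834 [ 0.491  -0.1429  0.0786] [ 487.1 -160.8] [199.5  89.3] 72.7
grip 953 [ 0.5083 -0.0929  0.1237] [508.  -93.4] [16.1 30.2] 73.1
cap 924 467.71142578125 -221.78919982910156 15.369560241699219 0.10969266315789689 [ 0.46857973 -0.21954828  0.10862988]
```

View pics/w3.png

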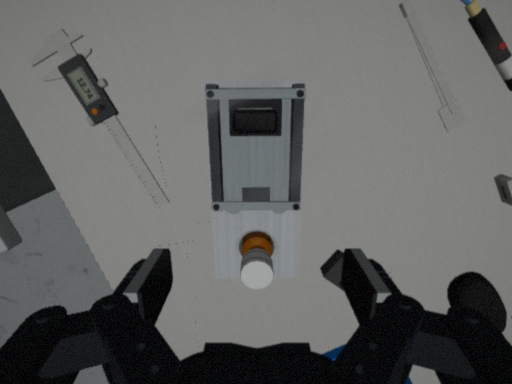

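The vial stands upright with its cap top at 0.110 and is centred in the well, cap at (257,272). Next I'll grip the lock again.

```bash
python3 -m handwheel '[{"linear":[0.3,1,0],"yaw":0,"hand":0},{"linear":[0.3,1,0],"yaw":0,"hand":0},{"linear":[0.28,0.97,0],"yaw":0,"hand":0},{"linear":[0,0,-0.3],"yaw":0,"hand":0},{"linear":[0,0,-0.9],"yaw":0,"hand":0},{"linear":[0,0,-0.9],"yaw":0,"hand":0},{"linear":[0,0,-0.9],"yaw":0,"hand":0},{"linear":[0,0,-0.9],"yaw":0,"hand":0},{"linear":[0,0,-0.8],"yaw":0,"hand":0},{"linear":[0,0,-0.5],"yaw":0,"hand":0},{"linear":[0,0,0],"yaw":0,"hand":0.4},{"linear":[0,0,0],"yaw":0,"hand":0.6},{"linear":[0,0,0],"yaw":0,"hand":1},{"linear":[0,0,0],"yaw":0,"hand":1},{"linear":[0,0,0],"yaw":0,"hand":1},{"linear":[0,0,0],"yaw":0,"hand":1},{"linear":[0,0,0],"yaw":0,"hand":1},{"linear":[0,0,0],"yaw":0,"hand":1}]' 30
```

```text
clock: 18.87
ee_pos: [0.5066, -0.0932, 0.266]
tcp_rot: [0.0, 0.808, 0.59, 0.0]
wrist_force: [-3.6, -0.2, 6.8]
opening: 0.0316
finger_force: 30.9
```

```bash
python3 -m handwheel '[{"linear":[-0.06,-0.19,0],"yaw":0,"hand":1},{"linear":[-0.06,-0.19,0],"yaw":0,"hand":1},{"linear":[-0.06,-0.19,0],"yaw":0,"hand":1},{"linear":[-0.06,-0.19,0],"yaw":0,"hand":1},{"linear":[-0.06,-0.19,0],"yaw":0,"hand":1},{"linear":[-0.06,-0.19,0],"yaw":0,"hand":1},{"linear":[-0.06,-0.19,0],"yaw":0,"hand":1},{"linear":[-0.06,-0.19,0],"yaw":0,"hand":1},{"linear":[-0.06,-0.19,0],"yaw":0,"hand":1},{"linear":[-0.06,-0.19,0],"yaw":0,"hand":1},{"linear":[0,0,0],"yaw":0,"hand":1}]' ; python3 -m handwheel '[{"linear":[-0.06,-0.19,0],"yaw":0,"hand":1},{"linear":[-0.06,-0.19,0],"yaw":0,"hand":1},{"linear":[-0.06,-0.19,0],"yaw":0,"hand":1},{"linear":[-0.06,-0.19,0],"yaw":0,"hand":1},{"linear":[-0.03,-0.1,0],"yaw":0,"hand":1},{"linear":[0,0,0],"yaw":0,"hand":1},{"linear":[0,0,0],"yaw":0,"hand":1}]'
```

```text
clock: 19.78
ee_pos: [0.4946, -0.1315, 0.266]
tcp_rot: [0.0, 0.808, 0.59, 0.0]
wrist_force: [-3.3, -0.7, 6.4]
opening: 0.0318
finger_force: 30.8
clock: 20.37
ee_pos: [0.4893, -0.1485, 0.266]
tcp_rot: [0.001, 0.808, 0.59, 0.0]
wrist_force: [-2.9, 0.1, 6.5]
opening: 0.0315
finger_force: 30.8
```

```bash
python3 -m handwheel '[{"linear":[-0.03,-0.1,0],"yaw":0,"hand":1},{"linear":[-0.03,-0.1,0],"yaw":0,"hand":1},{"linear":[0,0,0],"yaw":0,"hand":1},{"linear":[0,0,0],"yaw":0,"hand":1}]' ; python3 -m handwheel '[{"linear":[-0.03,-0.1,0],"yaw":0,"hand":1},{"linear":[0,0,0],"yaw":0,"hand":1},{"linear":[0,0,0],"yaw":0,"hand":1}]'
```

```text
clock: 20.7
ee_pos: [0.4884, -0.1512, 0.266]
tcp_rot: [-0.001, 0.807, 0.59, 0.002]
wrist_force: [0.3, 10.5, 7.0]
opening: 0.032
finger_force: 30.9
clock: 20.95
ee_pos: [0.4881, -0.152, 0.2659]
tcp_rot: [-0.002, 0.807, 0.591, 0.003]
wrist_force: [4.2, 19.7, 7.4]
opening: 0.0316
finger_force: 31.0
```

The lock is against its closed stop at 20 N after about 61 mm of travel. I'll release, rise and check.

```bash
python3 -m handwheel '[{"linear":[0,0,0],"yaw":0,"hand":0.5},{"linear":[0,0,0],"yaw":0,"hand":0},{"linear":[0,0,0],"yaw":0,"hand":0},{"linear":[0,0,0],"yaw":0,"hand":0},{"linear":[0,0,0],"yaw":0,"hand":0},{"linear":[0,0,0],"yaw":0,"hand":0},{"linear":[0,0,0.4],"yaw":0,"hand":0},{"linear":[0,0,0.9],"yaw":0,"hand":0},{"linear":[0,0,1],"yaw":0,"hand":0},{"linear":[0,0,1],"yaw":0,"hand":0},{"linear":[0,0,1],"yaw":0,"hand":0},{"linear":[0,0,0.9],"yaw":0,"hand":0},{"linear":[0,0,0],"yaw":0,"hand":0},{"linear":[0,0,0],"yaw":0,"hand":0},{"linear":[0,0,0],"yaw":0,"hand":0}]'
python3 look.py w4
```

```text
clock: 22.2
ee_pos: [0.4872, -0.1543, 0.3686]
tcp_rot: [-0.0, 0.808, 0.589, -0.0]
wrist_force: [-1.4, 0.2, 0.5]
opening: 0.0853
finger_force: 0.0
[ 0.4872 -0.1543  0.3686]
block 15846 [ 0.4942 -0.1322  0.0775] [ 487.1 -160.8] [199.6  89.4] 72.8
grip 851 [ 0.4908 -0.1489  0.1236] [ 490.3 -150.3] [15.9 30.3] 72.3
cap 936 467.98944091796875 -221.84938049316406 15.35746955871582 0.10977260379496999 [ 0.46850237 -0.21954602  0.1086988 ]
```

View pics/w4.png

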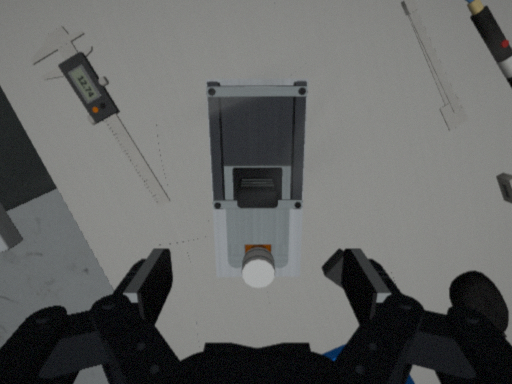

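```bash
python3 - <<'E'
import numpy as np,cv2
a=np.radians(72.7);e=np.array([np.cos(a),np.sin(a)])
for n in('w2','w3','w4'):
    P=np.load(n+'.npz')['P'];m=(np.linalg.norm(P[...,:2]-[.497,-.12],axis=-1)<.07)&(P[...,2]>.1215)&(P[...,2]<.13)
    t=(P[m][:,:2]-[.4871,-.1608])@e*1000;print(n,m.sum(),np.percentile(t,[2,50,98]).round(2))
    m=(np.linalg.norm(P[...,:2]-[.497,-.12],axis=-1)<.09)&(P[...,2]>.0795)&(P[...,2]<.0885)
    t=(P[m][:,:2]-[.4871,-.1608])@e*1000;h=np.histogram(t,np.arange(-20,100,2));print(h[0].tolist())
E
python3 -m handwheel '[{"linear":[0,0,0.8],"yaw":0,"hand":0},{"linear":[0,0,0],"yaw":0,"hand":0}]' | head -1
```

```text
w2 913 [63.44 70.72 77.72]
[0, 3, 18, 13, 153, 169, 185, 268, 51, 40, 43, 43, 45, 45, 56, 64, 66, 52, 55, 53, 67, 63, 63, 68, 61, 64, 49, 73, 67, 67, 70, 65, 58, 87, 71, 66, 79, 45, 164, 78, 50, 62, 58, 54, 65, 62, 64, 56, 73, 174, 176, 184, 182, 245, 250, 243, 204, 37, 26]
w3 952 [63.38 71.   77.9 ]
[0, 3, 11, 16, 168, 175, 190, 266, 55, 49, 37, 45, 45, 32, 58, 63, 67, 50, 57, 56, 51, 65, 73, 69, 64, 70, 64, 62, 74, 65, 64, 64, 58, 58, 72, 59, 69, 84, 138, 106, 70, 62, 64, 56, 73, 73, 77, 61, 80, 134, 207, 167, 227, 242, 258, 263, 202, 39, 27]
w4 764 [ 3.47 11.34 18.15]
[23, 25, 29, 24, 91, 98, 108, 146, 54, 56, 60, 46, 54, 61, 55, 61, 61, 71, 83, 160, 141, 133, 197, 46, 33, 34, 39, 36, 30, 38, 37, 31, 30, 37, 31, 32, 34, 41, 28, 42, 44, 37, 42, 33, 43, 30, 39, 35, 43, 36, 37, 30, 88, 273, 251, 262, 207, 36, 23]
clock: 22.42
```

The lock's grip moved 59.8 mm between the two stops, so both were reached. The vial is upright and centred, and the short vial was never touched.

```bash
python3 -c "
from cell import r
print(r.job_done())"
```

```text
the job is handed in; nothing more can be done
None
```

The job is handed in at about 22 s: lock slid to its open stop, tall vial lowered upright to the well floor, lock slid home to its closed stop with the fork at the vial's neck, gripper clear, short vial left alone; the judge's result was not shown.

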